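# Load a plum into a dish on a narrow stand, lift it and present it a quarter turn round

### The arm

A 7-joint arm with a two-finger parallel gripper is mounted at the origin on the work surface. World frame = base frame: x ahead of the robot, y to its left, z up, the work surface at z = 0. Lengths are in m, angles in rad, forces in N, time in s.
With the tool pointing down it reaches from about 0.425 to 0.975 m from the base axis. Payload 16.7 kg.
Tool frame: the origin (TCP) lies between the finger pads; the fingertips stand 8 mm ahead of it and the grasp point (between the pads) lies 11 mm behind it; z points along the fingers, y is the line along which they close (so a half turn about z gives the same grasp; the last joint's range is limited). The gripper opens to 85 mm and grips with 20 to 120 N. Pads are 22 mm wide; open, the fingers measure 114 mm over their backs; the gripper's body (76 mm by 85 mm) begins 54 mm behind the grasp point. The pads swing forward as they close: fully open they stand 13 mm farther back than shut.
Start: joints at [-1.458, 0.426, 0.074, 1.606, -0.034, 1.111, -0.067], TCP at [0.175, 0.652, 0.239] pointing down, gripper open.
Joint ranges: [-2.85, 2.85], [-0.5, 2.14], [-1.23, 1.37], [0.21, 2.46], [-1.02, 4.16], [0.16, 2.05], [-2.73, 2.73]. Speed limits (rad/s): [1.89, 1.89, 2.39, 2.39, 3.01, 3.01, 3.01].

### API

Orientations are given as [roll, pitch, yaw] about the fixed x, y, z axes, in that order (R = Rz(yaw) Ry(pitch) Rx(roll)).
In Python, from station import status, imaging, sign_off gives the robot as it stands. The module is installed in compiled form; this text tells all that it offers.
- The arm moves only by the tool jog_arm, never from a script. Its argument "increments" is a list of rows, each an object of numbers: "x", "y", "z": the shift along the tool's x, y, z in m; "twist": the turn about the tool's z in degrees; "fingers": the opening, from 0 (shut) to 1 (fully open). In form: [{"x": .., "y": .., "z": .., "twist": .., "fingers": ..}, ...]. A call has 1 to 5 rows; each row shifts and turns the commanded pose from where the row before left it, along the tool's axes as they then stand; what a row does not reach is not made up. A row lasts 1/10 s, in which the tool goes at most 50 mm and 8.59 degrees, less where a joint would pass 70% of its speed; a pose out of reach is approached as far as the arm can. A call with a gripper value outside its range is refused whole. The fingers move at their own pace and stop on an object; "grip_force" is the grip in N (left out, the last holds). Time passes only in rows, so rows that do not move let the fingers close. It gives the time, the measured TCP pose, the force, the opening and the grip force at its end, in the units of the state.
- status.get_state(): the state, without advancing time (a new reading comes with each control period).
- imaging.read_camera(name): name is "side" or "top" or "wrist"; returns a dict with "image" (420x560x3 uint8, red, green, blue), "range_z" (420x560 float32, m along the optical axis (not along the pixel's ray), 0 where there is no reading), "fx", "fy", "cx", "cy" (pixels), "k1" (the pictures are not rectified: a ray, as slopes to the right and down, at radius r is drawn at 1 + k1 r^2 times it, then the intrinsics apply), "R" (3x3) and "t" (3): a world point X has camera coordinates R X + t; the wrist camera has in their place "hand_eye" (4x4, takes a point from camera to tool coordinates, whose origin is the TCP and whose axes are the flange's). Camera axes: x right, y down, z forward; pixel columns grow to the right and rows downward; lengths in m; the calibration is good to about 2 mm. A picture is of the moment at which its call begins: read the wrist's pose just before it.
- sign_off(): hands the job in; it is judged then, once.
The state is a dict: "time": time; "joint_positions": joint angles; "qvel": joint speeds; "effort": joint torques, N m; "position": TCP position; "tcp_rot": TCP orientation; "wrist_force": force on the tool from outside, world axes, zero at the start; "wrist_torque": the same for the moment, N m; "grip_width": finger opening in m; "grasp_force": force on a finger pad.
Only numpy, scipy, OpenCV 4.12 (cv2) and the standard library are available. Lean on these libraries where they do the work, as an engineer would, in place of code of your own. Each camera call takes 0.05 s, during which the arm holds its last target. There are 200 camera calls.

### The job

Take the plum from its egg cup and set it gently in the middle of the handled dish, which stands on the narrow wooden stand. Then lift the dish by its blue tab at least 10 cm above the stand, keeping it level with the plum resting loose in the middle, and turn it a quarter turn either way, so that the tab, which now lies along the stand, points square across the stand's length. Finish while still holding the dish up, level and still, with the plum untouched in its middle; leave the lime, mug, spoon, jam jar and salt shaker where they are.

Things in the scene. Friction and masses are not known exactly. Their poses are not given: they have to be found in the camera images.
- plum: Dark red ball, diameter 40 mm, about 45 g, free to roll; origin at its centre. It starts in one of two egg cups (which one varies), its centre about 44 mm above the work surface.
- dish: White round dish, blue rim, 154 mm across, 180 g; origin at the centre of its underside, z up. Foot 64 mm across. Inside: a shallow cone (5 degrees) to radius 62 mm, then a rim whose top is 27 mm above the origin. Its only handle, an upright blue tab, stands at dish x = -81 mm, over one end of the stand. It starts on the stand: dish x along stand x within 4 degrees, centres within 5 mm.
- dish_grip (a point): Grip point on the upright blue tab, 81 mm from the dish's centre on its -x side, 60 mm above the dish's origin. The tab is 8 mm thick along dish x, 34 mm wide along dish y, its top 20 mm above this point. Fingers closing along dish x take its flat faces; the dish hangs out to one side of it, so grip firmly (40 N or more).
- dish_well (a point): Lowest point of the dish's inside, at its centre, 8 mm above the dish's origin. A plum at rest in the middle has its centre 20 mm above this point; let go near it, it rolls back to the middle.
- stand: Narrow wooden bench-like stand, fixed: top 200 mm long (stand x) by 44 mm wide (stand y), 70 mm high. Origin at the centre of its underside on the work surface.
- cup_a: White egg cup holding the plum, fixed, 30 mm high, at most 40 mm across at its foot and 34 mm at the lip. Origin at the centre of its underside. It stands well to one side of the stand, left or right.
- cup_b: The same egg cup, holding the lime, on the other side of the stand.
- lime: Green ball, diameter 40 mm, in the other egg cup; origin at its centre. Leave alone.
- mug: White mug, 76 mm across, 85 mm high, with a handle; origin at the centre of its underside. Leave alone.
- spoon: Wooden spoon, 200 mm long, lying on the surface. Leave alone.
- jam: Jar with red cap, 64 mm across, 85 mm high; origin at the centre of its underside. Leave alone.
- salt: Dark wooden salt shaker, 44 mm across, 85 mm high; origin at the centre of its underside. Leave alone.

How it is judged:
On the way, in this order (a step that is already met when the one before it is completed fails the run):
1. the plum lies in the middle of the dish, let go, while the dish stands on the stand (distance between plum and dish_well below 0.0275 m and contact force between the fingers and plum below 0.1 N and z of dish in the frame of stand below 0.076 m and contact force between dish and stand above 0.5 N), for 0.3 s.
2. the dish with the plum in its middle is lifted level off the stand (z of dish in the frame of stand above 0.13 m and distance between plum and dish_well below 0.031 m and angle between dish's own z axis and vertical below 0.15 rad and contact force between dish and stand below 0.1 N and contact force between the fingers and dish above 1 N), for 0.2 s.
At the end, for the whole second after the job is handed in: Fingers hold the dish 75 mm or more above the stand's top, level within 6 degrees and still; its tab is square across the stand's length within 11 degrees; the plum rests loose within about 17 mm of the dish's middle, untouched by the fingers; the bystanders are where they were (z of dish in the frame of stand above 0.145 m and contact force between the fingers and dish above 1 N and contact force between dish and stand below 0.1 N and angle between the x axis of dish and the x axis of stand, either way round above 1.37 rad and angle between dish's own z axis and vertical below 0.105 rad and distance between plum and dish_well below 0.0275 m and contact force between the fingers and plum below 0.1 N and contact force between dish and plum above 0.05 N and linear speed of dish below 0.03 m/s and linear speed of plum below 0.06 m/s); the arm keeps its last pose, push and grip.
It fails at once if the dish is tipped more than 14 degrees (angle between dish's own z axis and vertical above 0.25 rad).
It fails at once if the plum is off the middle of the dish (more than about 30 mm) while the dish is off the stand (z of dish in the frame of stand above 0.085 m and distance between plum and dish_well above 0.0376 m).
It fails at once if the fingers hold the plum while the dish is off the stand (z of dish in the frame of stand above 0.085 m and contact force between the fingers and plum above 0.5 N).
It fails at once if the plum is dropped or thrown into the dish (horizontal distance between plum and dish below 0.08 m and linear speed of plum above 0.8 m/s).
It fails at once if the lime, mug, spoon, jam jar or salt shaker is moved or knocked over (distance of any of lime, mug, spoon, jam, salt from where it was at the start of the episode above 0.025 m or angle between any of mug, jam, salt's own z axis and vertical above 0.3 rad).
It also fails if it takes over 62 s, if anything falls off the work surface, if the arm or the gripper's body presses on something with over 40 N, if the wrist force passes 120 N, or if a joint passes its speed limit or range.

## Working session

There is one attempt and no reset: what is moved stays moved. The work goes in short steps, Python scripts to look and compute and a tool call to move; the robot and the scene stay as the last step left them, time stands still between calls to the robot, and variables do not carry over. Pictures are saved under pics/ and viewed, at most 10 in all, crops included, and the job is handed in when it is done.

Besides the shell and the picture viewer there is one more tool, called by a JSON object that holds its "api" and its "payload". jog_arm: Moves the arm, as the interface text tells. Its arguments: {"type":"object","properties":{"increments":{"type":"array"},"grip_force":{"type":"number"}},"required":["increments"]}

```bash
mkdir -p pics; cat > h.py <<'E'
import numpy as np, cv2
from station import status, imaging
from scipy.spatial.transform import Rotation as Ro
def cam(n):
    s=status.get_state(); c=imaging.read_camera(n); c['s']=s; return c
def save(c,f): cv2.imwrite('pics/'+f,c['image'][:,:,::-1])
def world(c,u,v,z=None):
    u=np.atleast_1d(u).astype(float);v=np.atleast_1d(v).astype(float)
    K=np.array([[c['fx'],0,c['cx']],[0,c['fy'],c['cy']],[0,0,1.]])
    p=cv2.undistortPoints(np.stack([u,v],-1)[:,None],K,np.array([c['k1'],0,0,0.]))[:,0]
    d=c['range_z'][np.round(v).astype(int),np.round(u).astype(int)]
    ray=np.c_[p,np.ones(len(p))]
    if 'hand_eye' in c:
        T=np.eye(4);T[:3,:3]=Ro.from_euler('xyz',c['s']['tcp_rot']).as_matrix();T[:3,3]=c['s']['position']
        T=T@c['hand_eye'];R=T[:3,:3];o=T[:3,3]
    else: R=c['R'].T;o=-R@c['t']
    w=ray@R.T
    if z is not None: return o+w*((z-o[2])/w[:,2])[:,None]
    return o+w*d[:,None]
E
python3 - <<'E'
from h import *
s=status.get_state(); print({k:np.round(v,3) for k,v in s.items()})
for n in('top','side'): c=cam(n); save(c,n+'0.png'); print(n, -c['R'].T@c['t'])
E
```

```text
{'time': np.float64(0.0), 'joint_positions': array([-1.457,  0.427,  0.074,  1.607, -0.034,  1.111, -0.067]), 'qvel': array([ 0.001,  0.   ,  0.   ,  0.001, -0.   ,  0.001,  0.001]), 'effort': array([ 0.0000e+00, -9.4983e+01,  3.7610e+00, -4.6349e+01,  1.9000e-02,
        1.1000e-02,  0.0000e+00]), 'position': array([0.175, 0.651, 0.239]), 'tcp_rot': array([-3.14 ,  0.   ,  2.879]), 'wrist_force': array([ 0.535, -0.486, -0.092]), 'wrist_torque': array([0.005, 0.058, 0.021]), 'grasp_force': np.float64(0.0), 'grip_width': np.float64(0.085)}
top [0.42031513 0.00592731 1.17959204]
side [0.35550722 0.90469134 0.96231375]
```

View pics/top0.png

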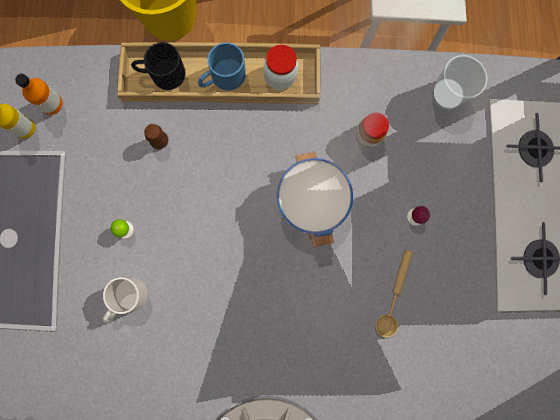

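View pics/side0.png

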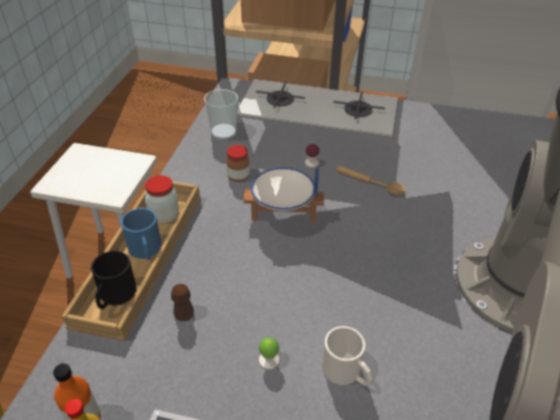

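The top view has the plum at (421,215), dish centre about (315,195), tab near (322,238), jam (374,128), spoon (387–408, 250–330), lime (120,228). In both views the tab sits on the robot side of the dish.

```bash
python3 - <<'E'
from h import *
c=cam('top'); im=c['image'].astype(int)
hsv=cv2.cvtColor(c['image'],cv2.COLOR_RGB2HSV)
def blob(m,roi):
    M=np.zeros(m.shape,bool);u0,v0,u1,v1=roi;M[v0:v1,u0:u1]=m[v0:v1,u0:u1];v,u=np.nonzero(M);return u,v
H,S,V=hsv[...,0],hsv[...,1],hsv[...,2]
# plum: 
u,v=blob(((H>165)|(H<5))&(S>120),(405,200,435,230)); P=world(c,u,v)
print('plum px',len(u),u.mean(),v.mean(),P.max(0),'axis@z.044',world(c,u.mean(),v.mean(),.046))
# blue rim
u,v=blob((H>100)&(H<130)&(S>90),(265,145,365,250)); P=world(c,u,v)
print('blue n',len(u),P[:,2].min(),P[:,2].max())
r=(P[:,2]<.112)&(P[:,2]>.08); 
(cx,cy),ax,an=cv2.fitEllipse(np.c_[u[r],v[r]].astype(np.float32)); print('ell',cx,cy,ax,world(c,cx,cy,.097))
t=P[:,2]>.118; print('tab',t.sum(),P[t].mean(0),P[t].min(0),P[t].max(0), u[t].mean(),v[t].mean())
# stand: orange ends
u,v=blob((H>5)&(H<18)&(S>100),(265,145,365,250)); P=world(c,u,v); g=abs(P[:,2]-.07)<.006
q=P[g]; print('stand n',g.sum()); 
box=cv2.minAreaRect((q[:,:2]*1000).astype(np.float32)); print(box)
for n,(a,b) in dict(jam=(375,125),salt=(153,130),spoonbowl=(387,326),spoonend=(407,253),spoonmid=(398,285),lime=(120,228)).items(): print(n,world(c,a,b).round(3))
cv2.imwrite('pics/tab.png',cv2.resize(c['image'][140:255,260:440,::-1],None,fx=4,fy=4,interpolation=cv2.INTER_CUBIC))
E
```

```text
plum px 235 420.2851063829787 214.53617021276597 [0.5626754  0.00592731 1.17959204] axis@z.044 [[ 0.54414848 -0.32890709  0.046     ]]
blue n 365 0.0016801979487137686 1.1795920402247935
ell 314.58306884765625 195.59365844726562 (73.35419464111328, 74.5101547241211) [[ 0.57491445 -0.09130056  0.097     ]]
tab 67 [ 0.49358188 -0.10308484  0.17738592] [ 0.42031513 -0.1214923   0.12162549] [0.50190722 0.00592731 1.17959204] 323.7910447761194 230.97014925373134
stand n 266
((572.9954223632812, -92.57174682617188), (197.96572875976562, 42.66288375854492), 11.606486320495605)
jam [[ 0.732 -0.223  0.085]]
salt [[0.715 0.255 0.079]]
spoonbowl [[ 0.299 -0.263  0.003]]
spoonend [[0.42  0.006 1.18 ]]
spoonmid [[ 0.39  -0.284  0.02 ]]
lime [[0.504 0.319 0.065]]
```

View pics/tab.png

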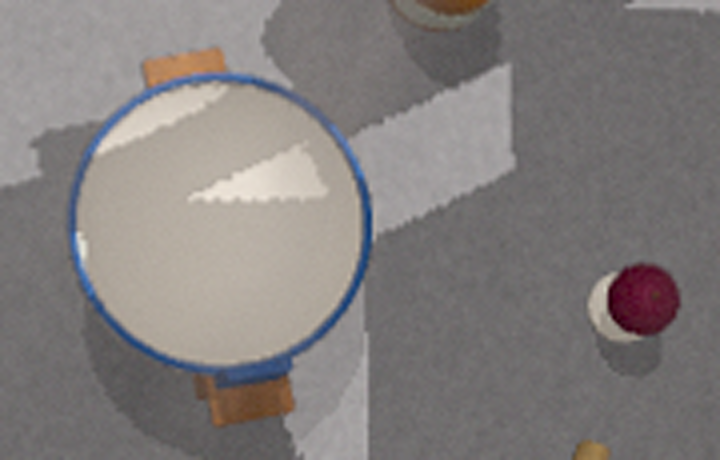

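The crop shows the tab on the near side of the rim, along the stand. Stand axis is about 11.6° from world x, dish centre about (0.575,-0.091), plum (0.544,-0.329). The tab should then be at about (0.496,-0.108), and it measured close to that. I'll start moving.

{"api": "jog_arm", "payload": {"increments": [{"x":-0.038,"y":-0.02},{"x":-0.038,"y":-0.02},{"x":-0.038,"y":-0.02},{"x":-0.038,"y":-0.02},{"x":-0.038,"y":-0.02}]}}

```text
invalid input at $.increments[0]: expected keys x, y, z, twist, fingers
```

{"api": "jog_arm", "payload": {"increments": [{"x":-0.038,"y":-0.02},{"x":-0.038,"y":-0.02},{"x":-0.038,"y":-0.02},{"x":-0.038,"y":-0.02},{"x":-0.038,"y":-0.02}]}}

```text
invalid input at $.increments[0]: expected keys x, y, z, twist, fingers
```

```bash
python3 -c "
from h import *
s=status.get_state(); print({k:np.round(v,3) for k,v in s.items()})"
```

```text
{'time': np.float64(0.15), 'joint_positions': array([-1.457,  0.427,  0.074,  1.606, -0.034,  1.111, -0.067]), 'qvel': array([-0.001, -0.004, -0.   , -0.002,  0.001, -0.001,  0.   ]), 'effort': array([ 6.0000e-03, -9.5031e+01,  3.7640e+00, -4.6377e+01,  1.9000e-02,
        8.0000e-03, -0.0000e+00]), 'position': array([0.175, 0.652, 0.239]), 'tcp_rot': array([-3.141,  0.   ,  2.879]), 'wrist_force': array([-0.237,  0.608,  0.617]), 'wrist_torque': array([ 0.024, -0.002,  0.016]), 'grasp_force': np.float64(0.0), 'grip_width': np.float64(0.086)}
```

All keys are required in each row.

{"api": "jog_arm", "payload": {"increments": [{"x":-0.038,"y":-0.02,"z":0,"twist":0,"fingers":0.9},{"x":-0.038,"y":-0.02,"z":0,"twist":0,"fingers":0.9},{"x":-0.038,"y":-0.02,"z":0,"twist":0,"fingers":0.9},{"x":-0.038,"y":-0.02,"z":0,"twist":0,"fingers":0.9},{"x":-0.038,"y":-0.02,"z":0,"twist":0,"fingers":0.9}]}}

```text
time: 0.65
position: [0.3338, 0.5044, 0.2392]
tcp_rot: [-3.141, -0.0, 2.879]
wrist_force: [-0.2, 0.7, 0.2]
grip_width: 0.0768
grasp_force: 0.0
```

{"api": "jog_arm", "payload": {"increments": [{"x":-0.038,"y":-0.02,"z":0,"twist":0,"fingers":0.9},{"x":-0.038,"y":-0.02,"z":0,"twist":0,"fingers":0.9},{"x":-0.038,"y":-0.02,"z":0,"twist":0,"fingers":0.9},{"x":-0.038,"y":-0.02,"z":0,"twist":0,"fingers":0.9},{"x":-0.038,"y":-0.02,"z":0,"twist":0,"fingers":0.9}]}}

```text
time: 1.15
position: [0.4913, 0.3585, 0.2393]
tcp_rot: [-3.142, -0.0, 2.879]
wrist_force: [0.2, -0.0, 1.2]
grip_width: 0.077
grasp_force: 0.0
```

```bash
python3 -c "
from h import *
s=status.get_state(); print({k:np.round(v,3) for k,v in s.items()})"
```

```text
{'time': np.float64(1.15), 'joint_positions': array([-0.919,  0.321,  0.229,  1.771, -0.082,  1.059,  0.647]), 'qvel': array([ 0.582,  0.124,  0.177, -0.152, -0.091,  0.041,  0.785]), 'effort': array([-6.9220e+00, -8.3269e+01,  4.6190e+00, -4.2622e+01,  3.9400e-01,
        5.6000e-02, -2.6150e+00]), 'position': array([0.491, 0.359, 0.239]), 'tcp_rot': array([-3.142, -0.   ,  2.879]), 'wrist_force': array([ 0.194, -0.044,  1.219]), 'wrist_torque': array([0.008, 0.003, 0.047]), 'grasp_force': np.float64(0.0), 'grip_width': np.float64(0.077)}
```

{"api": "jog_arm", "payload": {"increments": [{"x":-0.0145,"y":-0.041,"z":0,"twist":0,"fingers":0.9},{"x":-0.0145,"y":-0.041,"z":0,"twist":0,"fingers":0.9},{"x":-0.0145,"y":-0.041,"z":0,"twist":0,"fingers":0.9},{"x":-0.0145,"y":-0.041,"z":0,"twist":0,"fingers":0.9},{"x":-0.0145,"y":-0.041,"z":0,"twist":0,"fingers":0.9}]}}

```text
time: 1.65
position: [0.5068, 0.1413, 0.2393]
tcp_rot: [3.141, -0.0, 2.879]
wrist_force: [0.8, -0.1, -0.4]
grip_width: 0.0768
grasp_force: 0.0
```

{"api": "jog_arm", "payload": {"increments": [{"x":-0.0145,"y":-0.041,"z":0,"twist":0,"fingers":0.9},{"x":-0.0145,"y":-0.041,"z":0,"twist":0,"fingers":0.9},{"x":-0.0145,"y":-0.041,"z":0,"twist":0,"fingers":0.9},{"x":-0.0145,"y":-0.041,"z":0,"twist":0,"fingers":0.9},{"x":-0.0145,"y":-0.041,"z":0,"twist":0,"fingers":0.9}]}}

```text
time: 2.15
position: [0.5236, -0.0754, 0.2394]
tcp_rot: [3.141, 0.0, 2.879]
wrist_force: [1.6, 0.1, 0.7]
grip_width: 0.0767
grasp_force: 0.0
```

{"api": "jog_arm", "payload": {"increments": [{"x":-0.0145,"y":-0.041,"z":0,"twist":0,"fingers":0.9},{"x":-0.0145,"y":-0.041,"z":0,"twist":0,"fingers":0.9},{"x":-0.0145,"y":-0.041,"z":0,"twist":0,"fingers":0.9},{"x":-0.0145,"y":-0.03,"z":0,"twist":0,"fingers":0.9},{"x":-0.01,"y":-0.02,"z":0,"twist":0,"fingers":0.9}]}}

```text
time: 2.65
position: [0.5442, -0.2612, 0.2393]
tcp_rot: [-3.141, -0.0, 2.877]
wrist_force: [-0.2, 0.8, 0.7]
grip_width: 0.0769
grasp_force: 0.0
```

{"api": "jog_arm", "payload": {"increments": [{"x":0,"y":0,"z":0,"twist":8,"fingers":0.9},{"x":0,"y":0,"z":0,"twist":8,"fingers":0.9},{"x":0,"y":0,"z":0,"twist":8,"fingers":0.9},{"x":0,"y":0,"z":0,"twist":8,"fingers":0.9},{"x":0,"y":0,"z":0,"twist":8,"fingers":0.9}]}}

```text
time: 3.15
position: [0.5444, -0.2583, 0.2392]
tcp_rot: [-3.141, -0.0, 2.175]
wrist_force: [0.4, 0.1, 0.2]
grip_width: 0.0766
grasp_force: 0.0
```

{"api": "jog_arm", "payload": {"increments": [{"x":0,"y":0,"z":0,"twist":8,"fingers":0.9},{"x":0,"y":0,"z":0,"twist":8,"fingers":0.9},{"x":0,"y":0,"z":0,"twist":7.5,"fingers":0.9},{"x":0,"y":0,"z":0,"twist":0,"fingers":0.9}]}}

```text
time: 3.55
position: [0.5445, -0.2582, 0.2391]
tcp_rot: [-3.141, 0.0, 1.768]
wrist_force: [-0.0, 0.7, -0.9]
grip_width: 0.0768
grasp_force: 0.0
```

```bash
python3 - <<'E'
from h import *
c=cam('wrist'); save(c,'w1.png'); s=c['s']; print(s['joint_positions'].round(3),s['position'],s['tcp_rot'])
hsv=cv2.cvtColor(c['image'],cv2.COLOR_RGB2HSV);H,S,V=[hsv[...,i] for i in range(3)]
m=(((H>160)|(H<6))&(S>100)).astype(np.uint8)
n,l,st,ce=cv2.connectedComponentsWithStats(m)
for i in range(1,n):
    if st[i,4]>150:
        print(st[i],ce[i],world(c,*ce[i]),world(c,*ce[i],z=.046))
E
```

```text
[-0.275  0.393  0.796  1.807 -0.316  1.074  0.834] [ 0.54450403 -0.25816388  0.23905587] [-3.14086030e+00  8.42205870e-05  1.76826949e+00]
[ 465  167   68   66 3495] [498.47982833 198.6944206 ] [[ 0.72926114 -0.22475896  0.08486688]] [[ 0.7558967  -0.22899207  0.046     ]]
[ 243  237   41   40 1275] [262.9772549 256.6572549] [[ 0.54478731 -0.32424863  0.06052322]] [[ 0.54539229 -0.33033052  0.046     ]]
```

View pics/w1.png

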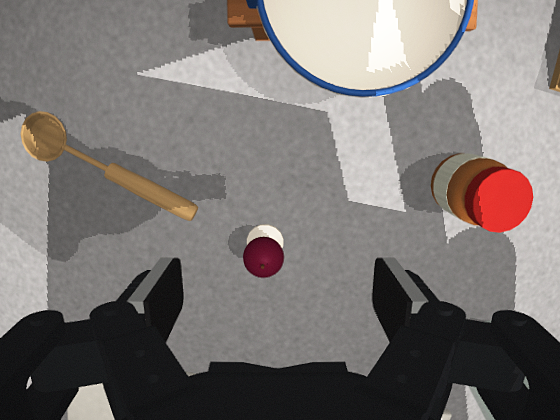

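The wrist view shows the plum at (263,257), the spoon's end at (190,212) and the jam jar at right, all clear of the fingers. The plum is at (0.545,-0.330), which agrees with the top camera.

{"api": "jog_arm", "payload": {"increments": [{"x":-0.0355,"y":-0.007,"z":0,"twist":0,"fingers":0.9},{"x":-0.035,"y":-0.007,"z":0,"twist":0,"fingers":0.9},{"x":0,"y":0,"z":0.03,"twist":0,"fingers":0.9},{"x":0,"y":0,"z":0.04,"twist":0,"fingers":0.9},{"x":0,"y":0,"z":0.04,"twist":0,"fingers":0.9}]}}

```text
time: 4.1
position: [0.5449, -0.3306, 0.1282]
tcp_rot: [3.141, 0.0, 1.775]
wrist_force: [-0.1, 0.6, -0.3]
grip_width: 0.0768
grasp_force: 0.0
```

{"api": "jog_arm", "payload": {"increments": [{"x":0,"y":0,"z":0.03,"twist":0,"fingers":0.9},{"x":0,"y":0,"z":0.025,"twist":0,"fingers":0.9},{"x":0,"y":0,"z":0.02,"twist":0,"fingers":0.9},{"x":0,"y":0,"z":0.014,"twist":0,"fingers":0.9},{"x":0,"y":0,"z":0,"twist":0,"fingers":0.9}]}}

```text
time: 4.6
position: [0.544, -0.3298, 0.0388]
tcp_rot: [-3.14, -0.002, 1.773]
wrist_force: [-0.4, -0.0, 0.3]
grip_width: 0.077
grasp_force: 0.0
```

```bash
python3 - <<'E'
from h import *
c=cam('wrist'); save(c,'w2.png'); s=c['s']; print(s['position'],s['tcp_rot'])
hsv=cv2.cvtColor(c['image'],cv2.COLOR_RGB2HSV);H,S,V=[hsv[...,i] for i in range(3)]
m=(((H>160)|(H<6))&(S>100)).astype(np.uint8)
n,l,st,ce=cv2.connectedComponentsWithStats(m)
for i in range(1,n):
    if st[i,4]>150: print(st[i],ce[i],world(c,*ce[i],z=.044))
E
```

```text
[ 0.54401625 -0.32981299  0.03876786] [-3.13969809e+00 -1.57390620e-03  1.77269144e+00]
[ 228  240  102  103 8130] [278.5895449  290.31906519] [[ 0.54530075 -0.33171849  0.044     ]]
```

View pics/w2.png

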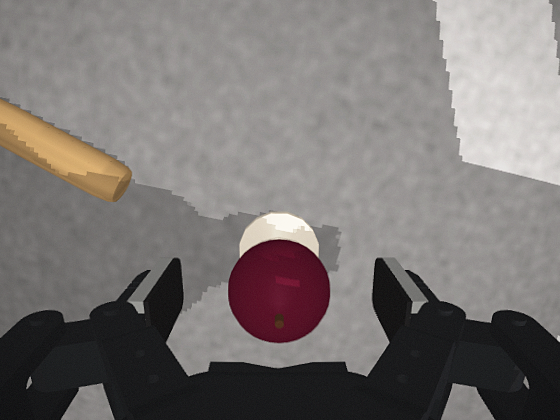

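The plum, at (279,290), is centred between the pads at about (182,400), with a 2 mm offset along tool x. I'll close gently.

{"api": "jog_arm", "payload": {"increments": [{"x":-0.002,"y":0.001,"z":0,"twist":0,"fingers":0.6},{"x":0,"y":0,"z":0,"twist":0,"fingers":0.45},{"x":0,"y":0,"z":0,"twist":0,"fingers":0.3},{"x":0,"y":0,"z":0,"twist":0,"fingers":0.3},{"x":0,"y":0,"z":0,"twist":0,"fingers":0.3}], "grip_force": 20}}

```text
time: 5.15
position: [0.5457, -0.3327, 0.0413]
tcp_rot: [-3.142, 0.0, 1.77]
wrist_force: [-5.4, -0.6, 7.9]
grip_width: 0.0386
grasp_force: 19.1
```

{"api": "jog_arm", "payload": {"increments": [{"x":0,"y":0,"z":0,"twist":0,"fingers":0.3},{"x":0,"y":0,"z":-0.01,"twist":0,"fingers":0.3},{"x":0,"y":0,"z":-0.02,"twist":0,"fingers":0.3},{"x":0,"y":0,"z":-0.03,"twist":0,"fingers":0.3},{"x":0,"y":0,"z":-0.03,"twist":0,"fingers":0.3}]}}

```text
time: 5.65
position: [0.5462, -0.332, 0.1321]
tcp_rot: [3.142, 0.0, 1.771]
wrist_force: [0.7, -0.2, 0.0]
grip_width: 0.0389
grasp_force: 20.3
```

```bash
python3 - <<'E'
from h import *
c=cam('wrist'); save(c,'w3.png'); s=c['s']; print(s['position'],s['tcp_rot'],s['grip_width'],s['grasp_force'])
hsv=cv2.cvtColor(c['image'],cv2.COLOR_RGB2HSV);H,S,V=[hsv[...,i] for i in range(3)]
m=(((H>160)|(H<6))&(S>100)).astype(np.uint8)
n,l,st,ce=cv2.connectedComponentsWithStats(m)
for i in range(1,n):
    if st[i,4]>150:
      print(st[i],ce[i])
      for dz in (-.015,-.011,-.005,0,.005): print(dz,world(c,*ce[i],z=s['position'][2]-dz)-s['position'])
E
```

```text
[ 0.54616402 -0.33195232  0.13207035] [3.14152772e+00 9.66097129e-05 1.77062355e+00] 0.03890690317484433 20.286253094673157
[ 227  229  101  102 7941] [277.22327163 279.04420098]
-0.015 [[-0.00119603  0.00746111  0.015     ]]
-0.011 [[-0.00079952  0.00553559  0.011     ]]
-0.005 [[-0.00020475  0.00264731  0.005     ]]
0 [[0.00029089 0.00024041 0.        ]]
0.005 [[ 0.00078654 -0.00216649 -0.005     ]]
```

The plum is held: width 39 mm, and it moves with the tool. Carrying it over the dish centre.

{"api": "jog_arm", "payload": {"increments": [{"x":0.0115,"y":0.004,"z":-0.02,"twist":0,"fingers":0.3},{"x":0.025,"y":0.008,"z":-0.02,"twist":0,"fingers":0.3},{"x":0.034,"y":0.011,"z":0,"twist":0,"fingers":0.3},{"x":0.035,"y":0.011,"z":0,"twist":0,"fingers":0.3},{"x":0.035,"y":0.011,"z":0,"twist":0,"fingers":0.3}]}}

```text
time: 6.2
position: [0.5627, -0.184, 0.1713]
tcp_rot: [3.14, 0.0, 1.77]
wrist_force: [1.1, -0.3, -0.7]
grip_width: 0.0384
grasp_force: 20.4
```

{"api": "jog_arm", "payload": {"increments": [{"x":0.035,"y":0.011,"z":0,"twist":0,"fingers":0.3},{"x":0.03,"y":0.01,"z":0,"twist":0,"fingers":0.3},{"x":0.016,"y":0.006,"z":0,"twist":0,"fingers":0.3},{"x":0.009,"y":0.004,"z":0,"twist":0,"fingers":0.3},{"x":0,"y":0,"z":0,"twist":0,"fingers":0.3}]}}

```text
time: 6.7
position: [0.5755, -0.0899, 0.1707]
tcp_rot: [3.141, -0.0, 1.772]
wrist_force: [-0.4, -0.7, -0.8]
grip_width: 0.0383
grasp_force: 20.4
```

```bash
python3 - <<'E'
from h import *
c=cam('wrist'); save(c,'w4.png'); s=c['s']; print(s['position'],s['tcp_rot'],s['grip_width'],s['grasp_force'])
hsv=cv2.cvtColor(c['image'],cv2.COLOR_RGB2HSV);H,S,V=[hsv[...,i] for i in range(3)]
v,u=np.nonzero((H>100)&(H<130)&(S>110)); P=world(c,u,v)
for lo,hi in((.09,.104),(.11,.157)):
    q=P[(P[:,2]>lo)&(P[:,2]<hi)]; print(len(q), len(q) and (q.mean(0),q.min(0),q.max(0)))
    if len(q)>50 and lo<.1:
        from scipy.optimize import least_squares
        f=least_squares(lambda p:np.hypot(q[:,0]-p[0],q[:,1]-p[1])-p[2],[.575,-.09,.076],loss='soft_l1',f_scale=.002); print(f.x)
E
```

```text
[ 0.57545052 -0.08993124  0.17074936] [ 3.14084827e+00 -1.79386168e-04  1.77237610e+00] 0.038280188884960695 20.375922918319702
5172 (array([ 0.56992545, -0.07551132,  0.0984486 ]), array([ 0.49221841, -0.17200092,  0.09005277]), array([ 0.65540731, -0.01403663,  0.103996  ]))
[ 0.57633242 -0.09250685  0.07627199]
3035 (array([ 0.49907565, -0.10504154,  0.13668746]), array([ 0.49078814, -0.12468993,  0.11003199]), array([ 0.50404306, -0.09029319,  0.1511498 ]))
```

View pics/w4.png

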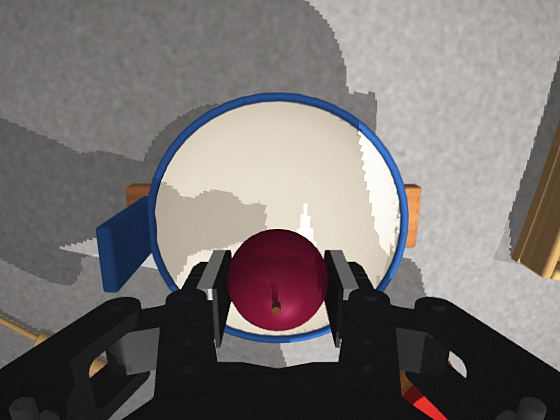

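The view shows the plum at (278,280) over the dish, with the tab upright at left, about (125,245). Dish centre by circle fit is (0.576,-0.0925), radius 76 mm. Shifting 2.5 mm and lowering.

{"api": "jog_arm", "payload": {"increments": [{"x":-0.0025,"y":0.0005,"z":0.015,"twist":0,"fingers":0.3},{"x":0,"y":0,"z":0.022,"twist":0,"fingers":0.3},{"x":0,"y":0,"z":0.018,"twist":0,"fingers":0.3},{"x":0,"y":0,"z":0.012,"twist":0,"fingers":0.3},{"x":0,"y":0,"z":0.006,"twist":0,"fingers":0.3}]}}

```text
time: 7.25
position: [0.5752, -0.0946, 0.0959]
tcp_rot: [-3.14, 0.0, 1.769]
wrist_force: [0.7, 0.4, -0.4]
grip_width: 0.0385
grasp_force: 20.4
```

{"api": "jog_arm", "payload": {"increments": [{"x":0,"y":0,"z":0.002,"twist":0,"fingers":0.3},{"x":0,"y":0,"z":0,"twist":0,"fingers":0.3}]}}

```text
time: 7.45
position: [0.576, -0.0943, 0.0956]
tcp_rot: [3.141, 0.0, 1.769]
wrist_force: [0.1, 0.2, -1.1]
grip_width: 0.0383
grasp_force: 20.4
```

{"api": "jog_arm", "payload": {"increments": [{"x":0,"y":0,"z":0.001,"twist":0,"fingers":0.3},{"x":0,"y":0,"z":0.001,"twist":0,"fingers":0.3},{"x":0,"y":0,"z":0,"twist":0,"fingers":0.3}]}}

```text
time: 7.75
position: [0.5766, -0.0943, 0.0948]
tcp_rot: [3.14, 0.0, 1.77]
wrist_force: [-6.4, -0.3, 21.3]
grip_width: 0.0383
grasp_force: 21.9
```

{"api": "jog_arm", "payload": {"increments": [{"x":0,"y":0,"z":0,"twist":0,"fingers":0.5},{"x":0,"y":0,"z":0,"twist":0,"fingers":0.6},{"x":0,"y":0,"z":0,"twist":0,"fingers":0.7},{"x":0,"y":0,"z":0,"twist":0,"fingers":0.7},{"x":0,"y":0,"z":0,"twist":0,"fingers":0.7}]}}

```text
time: 8.25
position: [0.5759, -0.0934, 0.0933]
tcp_rot: [-3.141, 0.0, 1.77]
wrist_force: [0.7, 0.4, -0.7]
grip_width: 0.0596
grasp_force: 0.0
```

{"api": "jog_arm", "payload": {"increments": [{"x":0,"y":0,"z":-0.02,"twist":0,"fingers":0.7},{"x":0,"y":0,"z":-0.03,"twist":0,"fingers":0.7},{"x":0,"y":0,"z":-0.04,"twist":0,"fingers":0.7},{"x":0,"y":0,"z":-0.04,"twist":0,"fingers":0.7},{"x":0,"y":0,"z":0,"twist":0,"fingers":0.7}]}}

```text
time: 8.75
position: [0.578, -0.0941, 0.228]
tcp_rot: [3.135, 0.001, 1.77]
wrist_force: [0.1, 0.4, -0.3]
grip_width: 0.0599
grasp_force: 0.0
```

```bash
cat > m.py <<'E'
from h import *
from scipy.optimize import least_squares
def measure(n,f,zr):
    c=cam(n); save(c,f); s=c['s']; print(s['position'],s['tcp_rot'],s['grip_width'],s['grasp_force'])
    hsv=cv2.cvtColor(c['image'],cv2.COLOR_RGB2HSV);H,S,V=[hsv[...,i] for i in range(3)]
    v,u=np.nonzero((H>100)&(H<130)&(S>110)); P=world(c,u,v)
    q=P[abs(P[:,2]-zr)<.007]; g=least_squares(lambda p:np.hypot(q[:,0]-p[0],q[:,1]-p[1])-p[2],[*np.median(q[:,:2],0),.076],loss='soft_l1',f_scale=.002); print('dish',g.x,'rim z',np.median(q[:,2]))
    A=np.c_[q[:,:2]-g.x[:2],np.ones(len(q))]; k=np.linalg.lstsq(A,q[:,2],rcond=None)[0]; print('tilt deg',np.degrees(np.arctan(np.hypot(*k[:2]))))
    t=P[(P[:,2]>zr+.015)&(P[:,2]<zr+.056)]
    if len(t)>30:
        print('tab',len(t),t.mean(0),t.min(0),t.max(0)); top=t[t[:,2]>t[:,2].max()-.006]; print('tabtop',len(top),top.mean(0),cv2.minAreaRect((top[:,:2]*1000).astype(np.float32)))
        d=t[:,:2]; e,w=np.linalg.eigh(np.cov(d.T)); print('tab width dir deg',np.degrees(np.arctan2(w[1,1],w[0,1])))
    m=(((H>160)|(H<6))&(S>100)).astype(np.uint8); N,l,st,ce=cv2.connectedComponentsWithStats(m)
    for i in range(1,N):
        if st[i,4]>100: p=world(c,*ce[i],z=zr+.001)[0]; print('red',st[i],ce[i],p,'off mm',(p[:2]-g.x[:2])*1000)
E
python3 -c "
from m import *; measure('wrist','w5.png',.097)"
```

```text
[ 0.5780227  -0.09414175  0.22799313] [3.13510688e+00 8.56043350e-04 1.77006838e+00] 0.05991112773387837 0.0
dish [ 0.57632625 -0.09211417  0.07629818] rim z 0.09840598605793383
tilt deg 0.12271467676614417
tab 1539 [ 0.4988716 -0.1050661  0.1378857] [ 0.49058744 -0.12334434  0.11212138] [ 0.50385978 -0.09032211  0.15130985]
tabtop 658 [ 0.49752565 -0.10624334  0.14877361] ((497.2138366699219, -106.92943572998047), (7.907005786895752, 33.22477722167969), 12.368640899658203)
tab width dir deg 101.92400541712472
red [ 248  173   52   52 2128] [273.54229323 198.25892857] [ 0.57619434 -0.09229304  0.098     ] off mm [-0.13190921 -0.17886438]
red [417 373  18  14 132] [424.14393939 378.6969697 ] [ 0.74239979 -0.22969328  0.098     ] off mm [ 166.07354494 -137.57910496]
```

View pics/w5.png

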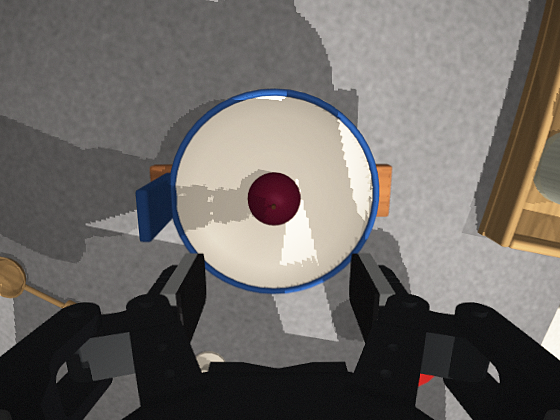

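The plum is at (274,198), 0.2 mm from the dish centre at rest. The tab is at (0.497,-0.1075), and the tool's closing axis already lines up with dish x. Moving over the tab.

{"api": "jog_arm", "payload": {"increments": [{"x":0.002,"y":-0.02,"z":0,"twist":0,"fingers":0.6},{"x":0,"y":-0.03,"z":0,"twist":0,"fingers":0.6},{"x":0,"y":-0.02,"z":0,"twist":0,"fingers":0.6},{"x":0,"y":-0.01,"z":0,"twist":0,"fingers":0.6},{"x":0,"y":0,"z":0,"twist":0,"fingers":0.6}]}}

```text
time: 9.3
position: [0.4964, -0.1072, 0.2231]
tcp_rot: [-3.141, -0.001, 1.77]
wrist_force: [0.1, 0.3, -0.2]
grip_width: 0.0516
grasp_force: 0.0
```

{"api": "jog_arm", "payload": {"increments": [{"x":0,"y":0,"z":0.01,"twist":0,"fingers":0.6},{"x":0,"y":0,"z":0.01,"twist":0,"fingers":0.6},{"x":0,"y":0,"z":0.01,"twist":0,"fingers":0.6},{"x":0,"y":0,"z":0,"twist":0,"fingers":0.6},{"x":0,"y":0,"z":0,"twist":0,"fingers":0.6}]}}

```text
time: 9.8
position: [0.4971, -0.1076, 0.1928]
tcp_rot: [-3.14, 0.001, 1.77]
wrist_force: [0.3, -0.6, 0.6]
grip_width: 0.0513
grasp_force: 0.0
```

```bash
python3 -c "
from m import *; measure('wrist','w6.png',.097); s=status.get_state(); print(s['joint_positions'])"
```

```text
[ 0.49705985 -0.10755916  0.1928493 ] [-3.14026777e+00  5.42069921e-04  1.77000508e+00] 0.051325061303887615 0.0
dish [ 0.57587433 -0.09234864  0.07632797] rim z 0.09849725943974035
tilt deg 0.07488193072097753
tab 1101 [ 0.49620282 -0.10368339  0.14579718] [ 0.49040065 -0.124515    0.11228021] [ 0.50308281 -0.09029192  0.15149177]
tabtop 905 [ 0.49669882 -0.10636857  0.14910841] ((496.9902038574219, -107.50059509277344), (7.8538994789123535, 33.98345184326172), 11.052627563476562)
tab width dir deg 99.90820422503543
red [ 369  187   62   59 2831] [399.32214765 215.77428471] [ 0.57673342 -0.09254935  0.098     ] off mm [ 0.85909028 -0.20070509]
[-0.62303866  0.27265803  0.84140605  2.05703314 -0.25500641  0.91658255
  0.55626998]
```

View pics/w6.png

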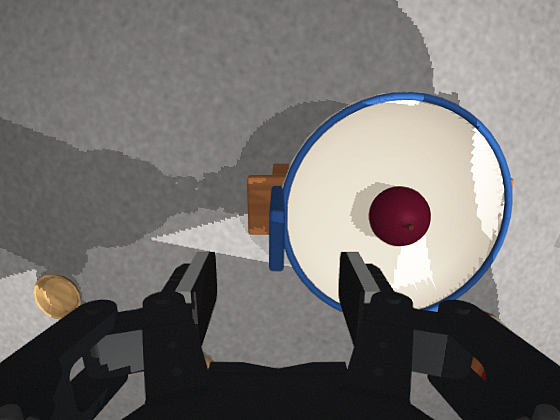

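The tab's top edge at (277,228) measures (0.497,-0.1075) at 11°, directly under the tool. Descending and gripping.

{"api": "jog_arm", "payload": {"increments": [{"x":0,"y":0,"z":0.015,"twist":0,"fingers":0.6},{"x":0,"y":0,"z":0.02,"twist":0,"fingers":0.6},{"x":0,"y":0,"z":0.02,"twist":0,"fingers":0.6},{"x":0,"y":0,"z":0.013,"twist":0,"fingers":0.6},{"x":0,"y":0,"z":0.0065,"twist":0,"fingers":0.6}]}}

```text
time: 10.35
position: [0.497, -0.1073, 0.1181]
tcp_rot: [-3.141, 0.0, 1.77]
wrist_force: [-0.2, 0.2, 1.0]
grip_width: 0.0513
grasp_force: 0.0
```

{"api": "jog_arm", "payload": {"increments": [{"x":0,"y":0,"z":0,"twist":0,"fingers":0.45},{"x":0,"y":0,"z":0,"twist":0,"fingers":0.35},{"x":0,"y":0,"z":0,"twist":0,"fingers":0.25},{"x":0,"y":0,"z":0,"twist":0,"fingers":0.18},{"x":0,"y":0,"z":0,"twist":0,"fingers":0.14}], "grip_force": 40}}

```text
time: 10.85
position: [0.4973, -0.1072, 0.1192]
tcp_rot: [3.141, -0.0, 1.771]
wrist_force: [-0.1, -0.3, -0.6]
grip_width: 0.0118
grasp_force: 0.0
```

{"api": "jog_arm", "payload": {"increments": [{"x":0,"y":0,"z":0,"twist":0,"fingers":0.12},{"x":0,"y":0,"z":0,"twist":0,"fingers":0.1},{"x":0,"y":0,"z":0,"twist":0,"fingers":0.08},{"x":0,"y":0,"z":0,"twist":0,"fingers":0.04},{"x":0,"y":0,"z":0,"twist":0,"fingers":0}]}}

```text
time: 11.35
position: [0.4971, -0.1073, 0.1189]
tcp_rot: [-3.141, -0.0, 1.77]
wrist_force: [-2.4, 0.2, 5.1]
grip_width: 0.0077
grasp_force: 39.4
```

{"api": "jog_arm", "payload": {"increments": [{"x":0,"y":0,"z":0,"twist":0,"fingers":0},{"x":0,"y":0,"z":0,"twist":0,"fingers":0},{"x":0,"y":0,"z":0,"twist":0,"fingers":0},{"x":0,"y":0,"z":0,"twist":0,"fingers":0},{"x":0,"y":0,"z":0,"twist":0,"fingers":0}], "grip_force": 90}}

```text
time: 11.85
position: [0.4971, -0.1073, 0.1189]
tcp_rot: [-3.142, -0.0, 1.77]
wrist_force: [-2.2, 0.7, 5.6]
grip_width: 0.0068
grasp_force: 87.7
```

```bash
python3 -c "
from m import *; measure('top','t7.png',.097)"
```

```text
[ 0.4971128  -0.10731035  0.11892289] [-3.1415641e+00 -1.0082777e-04  1.7704490e+00] 0.0068400877815179935 87.71638870239258
dish [0.62378435 0.23767247 0.28094258] rim z 0.09772507866559299
tilt deg 0.3628687562855093
red [266  45  31  30 729] [280.91358025  59.29355281] [ 0.87121023 -0.01802616  0.098     ] off mm [ 247.42588208 -255.6986323 ]
red [363 113  26  26 521] [375.70441459 125.07293666] [ 0.72847307 -0.22144509  0.098     ] off mm [ 104.68872043 -459.11755871]
```

The tab is gripped at 88 N with the fingers 7 mm apart. Lifting slowly, with a check first.

{"api": "jog_arm", "payload": {"increments": [{"x":0,"y":0,"z":-0.001,"twist":0,"fingers":0},{"x":0,"y":0,"z":-0.002,"twist":0,"fingers":0},{"x":0,"y":0,"z":-0.002,"twist":0,"fingers":0},{"x":0,"y":0,"z":-0.001,"twist":0,"fingers":0},{"x":0,"y":0,"z":0,"twist":0,"fingers":0}]}}

```text
time: 12.4
position: [0.4972, -0.1073, 0.1249]
tcp_rot: [3.141, 0.0, 1.77]
wrist_force: [-0.3, 0.1, -2.6]
grip_width: 0.0066
grasp_force: 87.6
```

```bash
python3 -c "
from m import *; measure('wrist','w8.png',.103)"
```

```text
[ 0.49716112 -0.1072951   0.12494274] [3.14146926e+00 1.67356202e-05 1.77041279e+00] 0.006568843230403062 87.6188600063324
dish [ 0.57566451 -0.0915389   0.07638258] rim z 0.10415918598858132
tilt deg 0.3190734959730496
tab 2954 [ 0.49648743 -0.10185056  0.15014132] [ 0.47951839 -0.12430324  0.11808902] [ 0.51885408 -0.09006483  0.15889245]
tabtop 2123 [ 0.49726566 -0.10586636  0.15502002] ((498.8879089355469, -104.39605712890625), (35.28816223144531, 25.7901554107666), 60.151039123535156)
tab width dir deg 101.1147793993573
red [ 406  217   89   84 5778] [449.79023884 258.25977847] [ 0.57700755 -0.09136363  0.104     ] off mm [1.34304102 0.17527288]
```

The dish is level within 0.3° and the plum is centred. Continuing the lift, 108 mm more.

{"api": "jog_arm", "payload": {"increments": [{"x":0,"y":0,"z":-0.002,"twist":0,"fingers":0},{"x":0,"y":0,"z":-0.004,"twist":0,"fingers":0},{"x":0,"y":0,"z":-0.006,"twist":0,"fingers":0},{"x":0,"y":0,"z":-0.008,"twist":0,"fingers":0},{"x":0,"y":0,"z":-0.008,"twist":0,"fingers":0}]}}

```text
time: 12.95
position: [0.4972, -0.1074, 0.1536]
tcp_rot: [3.141, 0.0, 1.77]
wrist_force: [-0.4, 0.0, -2.4]
grip_width: 0.0068
grasp_force: 87.7
```

{"api": "jog_arm", "payload": {"increments": [{"x":0,"y":0,"z":-0.009,"twist":0,"fingers":0},{"x":0,"y":0,"z":-0.009,"twist":0,"fingers":0},{"x":0,"y":0,"z":-0.009,"twist":0,"fingers":0},{"x":0,"y":0,"z":-0.009,"twist":0,"fingers":0},{"x":0,"y":0,"z":-0.009,"twist":0,"fingers":0}]}}

```text
time: 13.45
position: [0.4971, -0.1073, 0.1986]
tcp_rot: [3.142, 0.0, 1.77]
wrist_force: [0.3, 0.9, -2.7]
grip_width: 0.0071
grasp_force: 87.7
```

{"api": "jog_arm", "payload": {"increments": [{"x":0,"y":0,"z":-0.009,"twist":0,"fingers":0},{"x":0,"y":0,"z":-0.008,"twist":0,"fingers":0},{"x":0,"y":0,"z":-0.008,"twist":0,"fingers":0},{"x":0,"y":0,"z":-0.006,"twist":0,"fingers":0},{"x":0,"y":0,"z":-0.004,"twist":0,"fingers":0}]}}

```text
time: 13.95
position: [0.4972, -0.1073, 0.2334]
tcp_rot: [3.141, -0.0, 1.771]
wrist_force: [-0.2, -0.4, -2.8]
grip_width: 0.0065
grasp_force: 87.7
```

{"api": "jog_arm", "payload": {"increments": [{"x":0,"y":0,"z":-0.002,"twist":0,"fingers":0},{"x":0,"y":0,"z":0,"twist":0,"fingers":0},{"x":0,"y":0,"z":0,"twist":0,"fingers":0},{"x":0,"y":0,"z":0,"twist":0,"fingers":0},{"x":0,"y":0,"z":0,"twist":0,"fingers":0}]}}

```text
time: 14.45
position: [0.497, -0.1073, 0.2346]
tcp_rot: [-3.141, 0.0, 1.77]
wrist_force: [0.5, -0.4, -2.1]
grip_width: 0.0066
grasp_force: 87.7
```

```bash
python3 -c "
from m import *; measure('wrist','w9.png',.213)"
```

```text
[ 0.49699548 -0.10733419  0.23460824] [-3.14108304e+00  8.16032080e-05  1.77035816e+00] 0.006591377599211691 87.68275380134583
dish [ 0.57551224 -0.09163636  0.07640652] rim z 0.21381252606616086
tilt deg 0.36702723978397617
tab 2966 [ 0.4963469  -0.10189032  0.25980742] [ 0.47318912 -0.12447996  0.22804597] [ 0.51791617 -0.09019348  0.26891084]
tabtop 2098 [ 0.4971363  -0.10599121  0.26470894] ((498.0115966796875, -102.0405502319336), (35.211788177490234, 35.42091369628906), 51.45454788208008)
tab width dir deg 101.07182575690325
red [ 406  217   89   85 5800] [449.92465517 258.46568966] [ 0.57669957 -0.09137659  0.214     ] off mm [1.18733108 0.25977291]
```

Lifted to about 0.187 m (dish underside) and level. Now the quarter turn, smoothly ramped.

{"api": "jog_arm", "payload": {"increments": [{"x":0,"y":0,"z":0,"twist":0.5,"fingers":0},{"x":0,"y":0,"z":0,"twist":1,"fingers":0},{"x":0,"y":0,"z":0,"twist":1.5,"fingers":0},{"x":0,"y":0,"z":0,"twist":2,"fingers":0},{"x":0,"y":0,"z":0,"twist":2.5,"fingers":0}]}}

```text
time: 15.0
position: [0.4971, -0.1073, 0.2348]
tcp_rot: [-3.142, 0.0, 1.637]
wrist_force: [-0.2, 0.1, -2.8]
grip_width: 0.0071
grasp_force: 87.7
```

{"api": "jog_arm", "payload": {"increments": [{"x":0,"y":0,"z":0,"twist":3,"fingers":0},{"x":0,"y":0,"z":0,"twist":3,"fingers":0},{"x":0,"y":0,"z":0,"twist":3,"fingers":0},{"x":0,"y":0,"z":0,"twist":3,"fingers":0},{"x":0,"y":0,"z":0,"twist":3,"fingers":0}]}}

```text
time: 15.5
position: [0.4971, -0.1072, 0.2348]
tcp_rot: [-3.142, -0.0, 1.374]
wrist_force: [0.6, 0.1, -2.2]
grip_width: 0.0071
grasp_force: 87.7
```

```bash
python3 -c "
from m import *; measure('wrist','w10.png',.213)"
```

```text
[ 0.4971127  -0.10724082  0.23481777] [-3.14153491e+00 -3.72076737e-05  1.37425119e+00] 0.007145840047079872 87.68788576126099
dish [ 0.57535461 -0.12293441  0.07640084] rim z 0.2140216100314018
tilt deg 0.3565766833414073
tab 2982 [ 0.49834452 -0.10185861  0.25995082] [ 0.47412519 -0.12434512  0.22800354] [ 0.52166689 -0.09007311  0.26897178]
tabtop 2120 [ 0.49746466 -0.10591931  0.26485656] ((496.4397888183594, -101.24711608886719), (35.45629119873047, 36.6610221862793), 37.5539436340332)
tab width dir deg 78.36627189138738
red [ 406  217   89   85 5812] [449.89934618 258.44304886] [ 0.57663377 -0.12323654  0.214     ] off mm [ 1.27915643 -0.30213648]
```

The plum hasn't moved in the dish, so I'll continue.

{"api": "jog_arm", "payload": {"increments": [{"x":0,"y":0,"z":0,"twist":3,"fingers":0},{"x":0,"y":0,"z":0,"twist":3,"fingers":0},{"x":0,"y":0,"z":0,"twist":3,"fingers":0},{"x":0,"y":0,"z":0,"twist":3,"fingers":0},{"x":0,"y":0,"z":0,"twist":3,"fingers":0}]}}

```text
time: 16.05
position: [0.4972, -0.1073, 0.2349]
tcp_rot: [3.142, -0.0, 1.114]
wrist_force: [0.8, 0.4, -3.4]
grip_width: 0.0071
grasp_force: 87.7
```

{"api": "jog_arm", "payload": {"increments": [{"x":0,"y":0,"z":0,"twist":3,"fingers":0},{"x":0,"y":0,"z":0,"twist":3,"fingers":0},{"x":0,"y":0,"z":0,"twist":3,"fingers":0},{"x":0,"y":0,"z":0,"twist":3,"fingers":0},{"x":0,"y":0,"z":0,"twist":3,"fingers":0}]}}

```text
time: 16.55
position: [0.4972, -0.1072, 0.2348]
tcp_rot: [3.142, -0.0, 0.852]
wrist_force: [-0.1, -0.2, -2.8]
grip_width: 0.0071
grasp_force: 87.7
```

{"api": "jog_arm", "payload": {"increments": [{"x":0,"y":0,"z":0,"twist":3,"fingers":0},{"x":0,"y":0,"z":0,"twist":3,"fingers":0},{"x":0,"y":0,"z":0,"twist":3,"fingers":0},{"x":0,"y":0,"z":0,"twist":3,"fingers":0},{"x":0,"y":0,"z":0,"twist":3,"fingers":0}]}}

```text
time: 17.05
position: [0.4972, -0.1072, 0.2349]
tcp_rot: [-3.142, -0.0, 0.59]
wrist_force: [-0.3, -0.6, -3.5]
grip_width: 0.0069
grasp_force: 87.7
```

{"api": "jog_arm", "payload": {"increments": [{"x":0,"y":0,"z":0,"twist":3,"fingers":0},{"x":0,"y":0,"z":0,"twist":3,"fingers":0},{"x":0,"y":0,"z":0,"twist":3,"fingers":0},{"x":0,"y":0,"z":0,"twist":3,"fingers":0},{"x":0,"y":0,"z":0,"twist":3,"fingers":0}]}}

```text
time: 17.55
position: [0.4972, -0.1072, 0.2349]
tcp_rot: [-3.141, -0.0, 0.329]
wrist_force: [-0.6, -1.1, -3.2]
grip_width: 0.0071
grasp_force: 87.7
```

{"api": "jog_arm", "payload": {"increments": [{"x":0,"y":0,"z":0,"twist":2.5,"fingers":0},{"x":0,"y":0,"z":0,"twist":2,"fingers":0},{"x":0,"y":0,"z":0,"twist":1.5,"fingers":0},{"x":0,"y":0,"z":0,"twist":1,"fingers":0},{"x":0,"y":0,"z":0,"twist":0.5,"fingers":0}]}}

```text
time: 18.05
position: [0.4971, -0.1073, 0.2348]
tcp_rot: [3.142, 0.0, 0.199]
wrist_force: [-0.2, 0.8, -3.2]
grip_width: 0.007
grasp_force: 87.7
```

{"api": "jog_arm", "payload": {"increments": [{"x":0,"y":0,"z":0,"twist":0,"fingers":0},{"x":0,"y":0,"z":0,"twist":0,"fingers":0},{"x":0,"y":0,"z":0,"twist":0,"fingers":0},{"x":0,"y":0,"z":0,"twist":0,"fingers":0},{"x":0,"y":0,"z":0,"twist":0,"fingers":0}]}}

```text
time: 18.55
position: [0.4971, -0.1073, 0.2348]
tcp_rot: [-3.142, 0.0, 0.2]
wrist_force: [-0.4, 0.6, -2.5]
grip_width: 0.0072
grasp_force: 87.7
```

{"api": "jog_arm", "payload": {"increments": [{"x":0,"y":0,"z":0,"twist":0,"fingers":0},{"x":0,"y":0,"z":0,"twist":0,"fingers":0},{"x":0,"y":0,"z":0,"twist":0,"fingers":0},{"x":0,"y":0,"z":0,"twist":0,"fingers":0},{"x":0,"y":0,"z":0,"twist":0,"fingers":0}]}}

```text
time: 19.05
position: [0.4971, -0.1073, 0.2348]
tcp_rot: [3.142, 0.0, 0.2]
wrist_force: [0.5, 0.1, -4.0]
grip_width: 0.0072
grasp_force: 87.7
```

```bash
python3 -c "
from m import *; measure('wrist','w11.png',.213); c=cam('side'); save(c,'s11.png')"
```

```text
[ 0.49710799 -0.10730945  0.2348106 ] [3.14157143e+00 9.52667076e-05 1.99654855e-01] 0.0071986186969456994 87.67608046531677
dish [ 0.51223096 -0.18499742  0.07642044] rim z 0.21391656405190312
tilt deg 0.41314163343627125
tab 2955 [ 0.50188749 -0.10588079  0.25995957] [ 0.47985388 -0.12983304  0.22803676] [ 0.51367221 -0.08418026  0.26869963]
tabtop 2127 [ 0.49787356 -0.10666698  0.26475459] ((502.3930969238281, -108.93983459472656), (33.88197326660156, 36.45320129394531), 48.634788513183594)
tab width dir deg -168.88306570378825
red [ 406  217   89   85 5792] [449.80921961 258.51726519] [ 0.51251135 -0.1861189   0.214     ] off mm [ 0.28038807 -1.12148644]
```

View pics/s11.png

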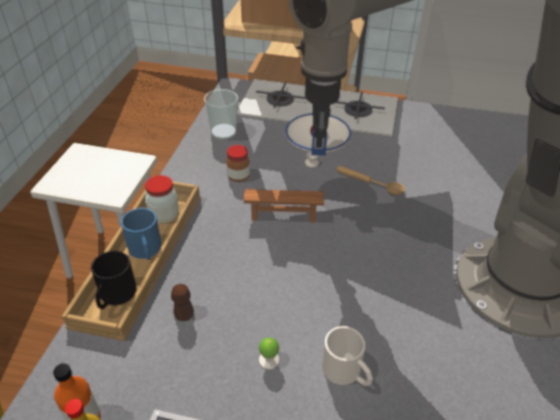

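The side view shows the dish held level at (318,130), clear of the empty stand at (284,200). The jam, salt, lime, mug and spoon haven't moved. The plum is about 1 mm off the dish centre, tilt is 0.4°, and the dish is turned about 90° to the stand.

```bash
python3 -c "
from station import sign_off
print(sign_off())"
```

```text
the job is handed in; nothing more can be done
None
```

I handed the job in with the dish held still about 11.5 cm above the stand, level within about 0.4° and turned about 90° to it, the plum loose about 1 mm from the middle and the bystanders unmoved in the side view; the judge returned no verdict.

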